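# Feel along the row of biscuits on the griddle

## Task

Feel whether the four round biscuits on the griddle have set: with the closed fingertips, work along their row and lightly touch the top of each one in turn, starting at the end where the dial timer stands. Press gently and do not pick up or push any biscuit out of place; leave the square biscuits untouched and everything else where it is, and finish clear of the griddle.

Things in the scene. Friction and masses are not known exactly. Their poses are not given: they have to be found in the camera images.
- griddle: table-top electric griddle, switched off and cold, standing firmly on the table and not moving: housing 314 x 500 mm (its own x by y) with 48 mm high walls, grey aluminium frame, black carrying handles at both ends reaching 273 mm from the middle, 37 mm high, and a black control box at the middle of the robot's side. Origin: centre of its underside, on the table; x away from the robot, y along its length, z up.
- plate_top (a point): middle of the griddle plate's upper face, 50 mm above the table when nothing presses on it; axes as the griddle's. The dark plate is 276 x 462 mm with a 6 mm high rim.
- plate (a joint): how far the plate has sunk, m: 0 at rest, 0.010 at its stop. The plate floats on springs: a press anywhere on it or on a biscuit sinks it level, beginning at about 2 N and taking about 0.8 N more per mm, about 10 N at the stop; released, it comes back to 0.
- round1: loose round baked biscuit, stiff, 54 mm across, 16 mm thick with a gently domed, 34 mm wide flat top, about 40 g; number 1 of the four in the row along the griddle's length, counted from the griddle's -y end; neighbours about 75 mm apart, the row slightly wavy (up to 25 mm either side of the griddle's middle line). Origin: centre of its underside, on the plate; z up.
- round2: loose round baked biscuit, stiff, 54 mm across, 16 mm thick with a gently domed, 34 mm wide flat top, about 40 g; number 2 of the four in the row along the griddle's length, counted from the griddle's -y end; neighbours about 75 mm apart, the row slightly wavy (up to 25 mm either side of the griddle's middle line). Origin: centre of its underside, on the plate; z up.
- round3: loose round baked biscuit, stiff, 54 mm across, 16 mm thick with a gently domed, 34 mm wide flat top, about 40 g; number 3 of the four in the row along the griddle's length, counted from the griddle's -y end; neighbours about 75 mm apart, the row slightly wavy (up to 25 mm either side of the griddle's middle line). Origin: centre of its underside, on the plate; z up.
- round4: loose round baked biscuit, stiff, 54 mm across, 16 mm thick with a gently domed, 34 mm wide flat top, about 40 g; number 4 of the four in the row along the griddle's length, counted from the griddle's -y end; neighbours about 75 mm apart, the row slightly wavy (up to 25 mm either side of the griddle's middle line). Origin: centre of its underside, on the plate; z up.
- square1: loose square thin biscuit, 42 x 42 mm, 10 mm thick, not part of the row: it lies on the far side of the row. To be left alone. Origin: centre of its underside; z up.
- square2: loose square thin biscuit, 42 x 42 mm, 10 mm thick, not part of the row: it lies on the robot side of the row. To be left alone. Origin: centre of its underside; z up.
- square3: loose square thin biscuit, 42 x 42 mm, 10 mm thick, not part of the row: it lies on the far side of the row. To be left alone. Origin: centre of its underside; z up.
- timer: round white kitchen dial timer with a bar grip on top, 68 mm across, 44 mm high, on the table beyond one end of the griddle (either end), in line with the row within about 50 mm. It marks the end where the row begins. Origin: centre of its underside.
- jar: seasoning jar, 48 mm across, 75 mm tall, aluminium cap, on the table beyond the griddle's other end. Origin: centre of its underside.
- turner: black-handled kitchen turner lying on the table beyond the griddle, roughly along y, 240 mm long; bystander.
- cup: white mug, 72 mm across, 80 mm tall, far right of the table; bystander. Origin: centre of its underside.
- bowl: white bowl, 130 mm across, 55 mm high, far left of the table; bystander. Origin: centre of its underside.
There are look-alikes about, which are no part of the job. What is shaped like the jar but brown or yellow is not meant. Leave any green look-alike of the timer alone.

How it is judged:
By the outcome, as a careful person would: the job done as asked, in the order asked, and still so for the second after the job is handed in, with the robot touching nothing.
It also fails if it takes over 45 s, if anything falls off the work surface, if the arm or the gripper's body presses on something with over 40 N, if the wrist force passes 120 N, or if a joint passes its speed limit or range.

## Robot

A 7-joint arm with a two-finger parallel gripper is mounted at the origin on the work surface. World frame = base frame: x ahead of the robot, y to its left, z up, the work surface at z = 0. Lengths are in m, angles in rad, forces in N, time in s.
With the tool pointing down it reaches from about 0.425 to 0.825 m from the base axis. Payload 3.6 kg.
Tool frame: the origin (TCP) lies where the fingers leave the gripper's body, on its centre line; the fingertips stand 73 mm ahead of it and the grasp point (between the pads) lies 54 mm ahead of it; z points along the fingers, y is the line along which they close (so a half turn about z gives the same grasp; the last joint's range is limited). The gripper opens to 85 mm and grips with 20 to 120 N. Pads are 22 mm wide; open, the fingers measure 114 mm over their backs; the gripper's body (76 mm by 85 mm) begins 54 mm behind the grasp point. The pads swing forward as they close: fully open they stand 13 mm farther back than shut.
Start: joints at [1.135, 0.615, -0.013, 1.423, 0.008, 1.103, -0.04], TCP at [0.259, -0.596, 0.304] pointing down, gripper open.
Joint ranges: [-3.12, 3.12], [-0.3, 2.06], [-1.34, 1.32], [0.26, 2.42], [-1.36, 4.5], [0.01, 1.98], [-2.84, 2.84]. Speed limits (rad/s): [2.79, 2.79, 3.14, 3.14, 3.14, 3.14, 3.14].

## Interface

Orientations are given as a unit quaternion [x, y, z, w].
In Python, from station import arm, snapshot, camera_info, ticket gives the robot as it stands. Calls block until the motion is done:
- arm.movep(position, orientation): joint-space move of the TCP to a pose.
- arm.line_to(position, velocity=0.15, ori=None): straight line of the TCP; ori=None keeps the orientation; velocity is the mean speed in m/s.
- arm.move_j(angles): joint-space move.
- arm.move_gripper(opening, effort=None): opening from 0.0 (shut) to 1.0 (fully open); effort is the grip in N (None keeps the last); returns when the fingers have stopped.
- arm.pause(seconds).
- arm.ik(position, orientation): joint angles nearest the present ones, or None.
- snapshot(name): name is "side" or "top"; returns the picture (384x512x3 uint8, blue, green, red); there is no depth.
- camera_info(name): a dict with "fx", "fy", "cx", "cy" (pixels), "dist_coeffs" ([k1, k2, p1, p2, k3] as OpenCV has them; the pictures are not rectified), "R" (3x3) and "t" (3): a world point X has camera coordinates R X + t. Camera axes: x right, y down, z forward; pixel columns grow to the right and rows downward; lengths in m; the calibration is good to about 2 mm. A picture is of the moment at which its call begins. camera_info takes no time and is no camera call.
A pose or a line that the arm cannot do raises arm.MotionError and nothing moves.
- ticket.finish_job(): hands the job in; it is judged then, once.
Readings, each from a call of its own:
- arm.read_time(): time.
- arm.read_joint_positions(): joint angles.
- arm.read_dq(): joint speeds.
- arm.read_effort(): joint torques, N m.
- arm.read_tool_pos(): TCP position.
- arm.read_eef_rot(): TCP orientation.
- arm.read_ft_force(): force on the tool from outside, world axes, zero at the start.
- arm.read_wrist_torque(): the same for the moment, N m.
- arm.read_opening(): opening from 0.0 (shut) to 1.0 (fully open).
- arm.read_finger_force(): force on a finger pad.
Only numpy, scipy, OpenCV 4.12 (cv2) and the standard library are available. Lean on these libraries where they do the work, as an engineer would, in place of code of your own. Each camera call takes 0.05 s, during which the arm holds its last target. There are 200 camera calls.

## Working session

There is one attempt and no reset: what is moved stays moved. The work goes in short steps, each a Python script; the robot and the scene stay as the last script left them, time stands still between calls to the robot, and variables do not carry over. Pictures are saved under pics/ and viewed, at most 10 in all, crops included, and the job is handed in when it is done.

```bash
mkdir -p pics
python3 - <<'E'
from station import *
import cv2,numpy as np
for n in("top","side"):
    im=snapshot(n);cv2.imwrite(f"pics/{n}0.png",im);c=camera_info(n);print(n,{k:np.round(v,3).tolist() for k,v in c.items() if k not in("name",)})
print(arm.read_time(),arm.read_eef_rot())
E
```

```text
top {'fx': 380.115, 'fy': 380.115, 'cx': 252.982, 'cy': 189.51, 'dist_coeffs': [-0.075, 0.0, 0.0, 0.0, 0.0], 'R': [[0.024, -1.0, -0.005], [-0.989, -0.023, -0.143], [0.143, 0.008, -0.99]], 't': [-0.032, 0.599, 1.142]}
side {'fx': 349.347, 'fy': 349.347, 'cx': 256.741, 'cy': 187.334, 'dist_coeffs': [-0.092, 0.0, 0.0, 0.0, 0.0], 'R': [[0.994, -0.106, 0.005], [-0.058, -0.581, -0.812], [0.089, 0.807, -0.584]], 't': [-0.603, 0.07, 1.291]}
0.1 [ 9.79073218e-01  2.03504838e-01 -2.20402992e-04 -1.16924052e-03]
```

View pics/top0.png

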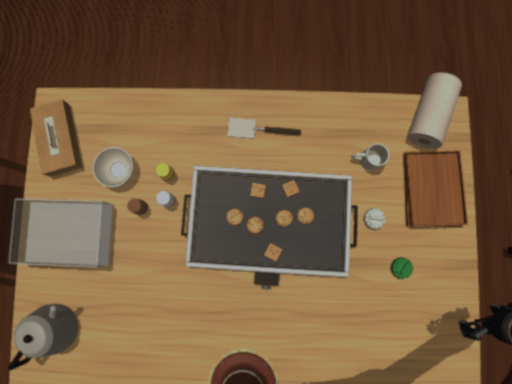

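View pics/side0.png

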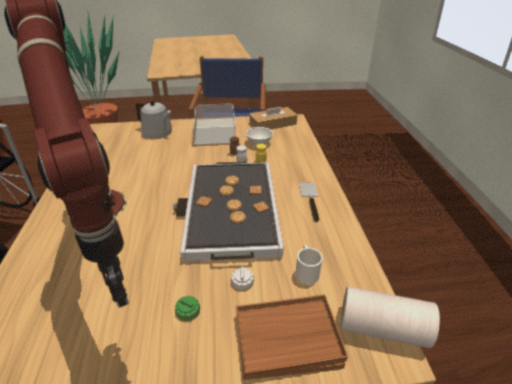

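Top view: white timer at (375,219), at the griddle's right (-y) end. The green look-alike at (402,268) is not meant. The jar with the aluminium cap is at (165,200) on the other end; brown (137,206) and yellow (164,171) are look-alikes. Rounds are at about (306,215), (284,218), (255,225) and (235,217); squares at (258,190), (291,188) and (273,252). The order is therefore round1 to round4, right to left. Next I measure and confirm in a crop.

```bash
cat > h.py <<'E'
import cv2,numpy as np
from station import *
def ray(n,uv,z):
    c=camera_info(n);K=np.array([[c["fx"],0,c["cx"]],[0,c["fy"],c["cy"]],[0,0,1]])
    p=cv2.undistortPoints(np.array([[uv]],float),K,np.array(c["dist_coeffs"]))[0,0]
    R=np.array(c["R"]);t=np.array(c["t"]);o=-R.T@t;d=R.T@np.array([*p,1]);return o+d*(z-o[2])/d[2]
def biscuits(n,box,im=None):
    im=snapshot(n) if im is None else im
    x0,y0,x1,y1=box
    hsv=cv2.cvtColor(im,cv2.COLOR_BGR2HSV);m=cv2.inRange(hsv,(5,90,110),(25,255,255))
    k=np.zeros_like(m);k[y0:y1,x0:x1]=m[y0:y1,x0:x1]
    k=cv2.morphologyEx(k,cv2.MORPH_CLOSE,np.ones((3,3)))
    out=[]
    for c in cv2.findContours(k,cv2.RETR_EXTERNAL,cv2.CHAIN_APPROX_NONE)[0]:
        a=cv2.contourArea(c)
        if a>40:
            mo=cv2.moments(c);out.append((mo["m10"]/mo["m00"],mo["m01"]/mo["m00"],a))
    return sorted(out,reverse=True)
E
python3 - <<'E'
from h import *
for n,b in(("top",(200,178,344,266)),("side",(192,168,272,240))):
    im=cv2.imread(f"pics/{n}0.png")
    for u,v,a in biscuits(n,b,im): print(n,round(u,1),round(v,1),a,ray(n,(u,v),.060).round(4))
im=cv2.imread("pics/top0.png")
for p in((190,171),(351,176),(349,274),(188,267)):print(ray("top",p,.048).round(3))
cv2.imwrite("pics/crop.png",cv2.resize(im[150:290,150:420],None,fx=2.9,fy=2.9,interpolation=cv2.INTER_CUBIC))
E
```

```text
top 305.3 215.1 185.5 [ 0.5218 -0.1799  0.06  ]
top 290.3 187.9 163.0 [ 0.6045 -0.1333  0.06  ]
top 283.8 217.5 187.5 [ 0.5129 -0.1142  0.06  ]
top 272.8 251.9 173.0 [ 0.4087 -0.0826  0.06  ]
top 257.5 189.8 159.5 [ 0.5964 -0.0326  0.06  ]
top 254.6 224.6 187.0 [ 0.4895 -0.0261  0.06  ]
top 234.2 216.4 187.5 [0.5129 0.0366 0.06  ]
side 260.5 206.1 100.0 [ 0.6053 -0.1347  0.06  ]
side 255.4 189.2 83.0 [ 0.5978 -0.035   0.06  ]
side 235.6 210.5 272.0 [ 0.5187 -0.1502  0.06  ]
side 228.8 184.8 204.5 [0.5019 0.0029 0.06  ]
side 203.6 200.5 95.5 [ 0.41   -0.0839  0.06  ]
[0.653 0.18  0.048]
[ 0.648 -0.325  0.048]
[ 0.347 -0.315  0.048]
[0.357 0.173 0.048]
```

View pics/crop.png

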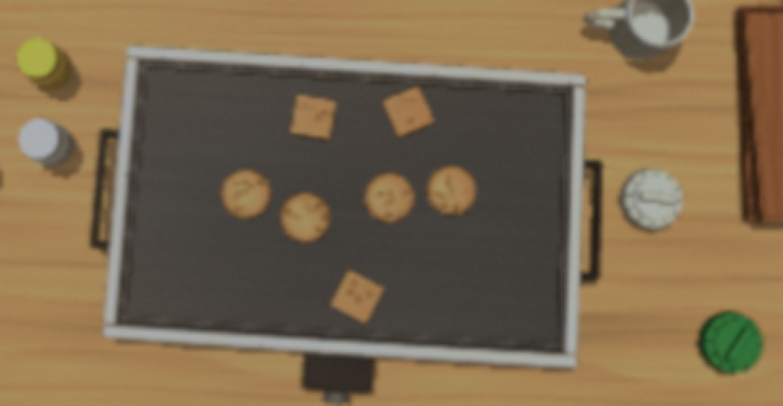

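The crop confirms it: four round biscuits in the row, white timer at the right (-y) end, green one set apart, three squares off the row. The two views agree within 3 mm. I'll touch round1 first.

```bash
cat >> h.py <<'E'
Q=[1,0,0,0]
def touch(x,y,zstart=.148):
    arm.line_to([x,y,.165],velocity=.12); arm.line_to([x,y,zstart],velocity=.08); arm.pause(.2)
    f0=np.mean([arm.read_ft_force() for _ in range(5)],axis=0);z=zstart
    log=[]
    while z>.131:
        z-=.001; arm.line_to([x,y,z],velocity=.02); f=arm.read_ft_force()-f0
        log.append((round(z,3),round(float(f[2]),2)))
        if f[2]>1.2: break
    arm.pause(.15); f=arm.read_ft_force()-f0
    print("hold",np.round(f,2),np.round(arm.read_tool_pos(),4),"t",arm.read_time()); print(log)
    arm.line_to([x,y,.165],velocity=.08); print("t",arm.read_time())
E
python3 - <<'E'
from h import *
arm.move_gripper(0.0,20)
arm.movep([.5218,-.181,.2],Q); print(arm.read_time(),arm.read_tool_pos(),arm.read_opening(),[np.round(arm.read_ft_force(),2) for _ in range(3)])
touch(.5218,-.181)
E
```

```text
2.6917 [ 0.52164112 -0.18252988  0.20024097] 0.0009885086895882345 [array([ 0.39,  0.05, -0.24]), array([ 0.39,  0.05, -0.24]), array([ 0.39,  0.05, -0.24])]
hold [-0.94  0.33  3.55] [ 0.5219 -0.181   0.1383] t 6.3417
[(0.147, -0.35), (0.146, -0.7), (0.145, -1.23), (0.144, -0.6), (0.143, -0.61), (0.142, 0.15), (0.141, -0.99), (0.14, 0.09), (0.139, -1.39), (0.138, 3.87)]
t 6.8333
```

Contact came at the expected height (66 mm) with about 3.6 N. Now the rest, with a finer approach.

```bash
sed -i 's/zstart=.148/zstart=.143/; s/z-=.001;/z-=.0007;/; s/f\[2\]>1.2/f[2]>1.8/' h.py
python3 - <<'E'
from h import *
im=snapshot("side"); print([(round(u,1),round(v,1),a) for u,v,a in biscuits("side",(192,168,272,240),im)])
for x,y in((.5135,-.115),(.490,-.027),(.5135,.036)): touch(x,y)
arm.line_to([.5135,.036,.25],velocity=.2); arm.movep([.30,-.55,.30],Q)
print(arm.read_time())
for n,b in(("top",(200,178,344,266)),("side",(192,168,272,240))):
    im=snapshot(n);cv2.imwrite(f"pics/{n}1.png",im)
    for u,v,a in biscuits(n,b,im): print(n,round(u,1),round(v,1),a)
E
```

```text
[(260.6, 206.1, 100.5), (255.3, 189.2, 86.0), (237.9, 216.4, 122.0), (230.3, 204.4, 56.0), (225.5, 188.8, 101.5), (203.6, 200.6, 96.5)]
hold [-1.35  0.51  3.69] [ 0.5135 -0.115   0.1383] t 10.1167
[(0.142, 0.3), (0.142, 0.84), (0.141, 0.64), (0.14, 0.16), (0.139, -0.03), (0.139, -0.72), (0.138, 3.64)]
t 10.6
hold [-0.43  0.9   3.42] [ 0.49   -0.027   0.1383] t 14.0333
[(0.142, 0.57), (0.142, 0.61), (0.141, 0.04), (0.14, 0.5), (0.139, -0.08), (0.139, 0.24), (0.138, 4.35)]
t 14.5167
hold [-0.94  0.64  2.08] [0.5135 0.036  0.1383] t 17.75
[(0.142, -2.09), (0.142, -1.1), (0.141, -1.51), (0.14, -1.09), (0.139, -0.84), (0.139, -1.65), (0.138, 3.16)]
t 18.2333
21.0417
top 305.3 215.0 184.5
top 290.3 187.8 163.0
top 283.8 217.5 188.5
top 272.8 251.9 173.0
top 257.5 189.8 159.5
top 254.6 224.6 187.0
top 234.3 216.4 186.0
side 260.6 206.1 100.5
side 255.2 189.2 88.5
side 235.6 210.6 278.5
side 228.8 185.1 212.0
side 203.6 200.6 96.5
```

View pics/top1.png

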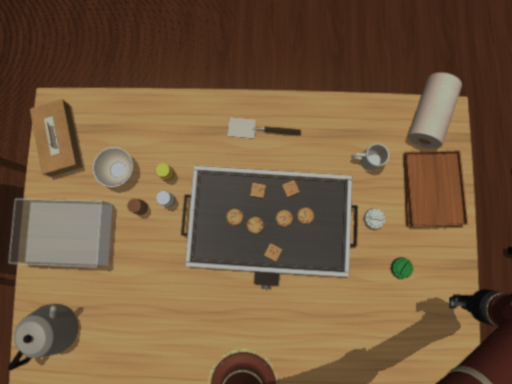

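The picture shows every biscuit within 0.1 px of where it started, nothing else moved, and the arm well clear at (480,305). All four force readings jumped sharply at biscuit-top height.

```bash
python3 -c "
from station import *
print(ticket.finish_job())"
```

```text
the job is handed in; nothing more can be done
None
```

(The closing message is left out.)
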